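# Feed two brayer rollers into the lever-lid wash bin

## Task

Put the bare roller that lies on the bench onto the bin's sloping chute, crosswise like the one already waiting there, so that both wait behind the shut lid. Then press the lid's lever right down to its stop with the gripper, without forcing it, hold it there until both rollers have rolled into the bin, and ease the lever back up so that the lid closes without slamming. Let go of everything and leave the other things on the bench where they are.

Things in the scene. Friction and masses are not known exactly. Their poses are not given: they have to be found in the camera images.
- bin: Fixed bare-steel wash bin. Origin: centre of its underside; z up. Box 130 (x) by 150 (y) mm, 4 mm walls, rim and mouth 95 mm up; inner floor slopes down to -y. Open chute on its +y side, lid hinge (along bin x) on its -y wall, lever sticking out beyond that over a 6 mm foot plate.
- chute_foot (a point): Lower end of the chute's running surface, mid-width, at the rim: bin (0, 75, 95) mm. Axes as the bin's. From here the surface rises at 15 deg along bin +y for 190 mm; clear width 104 mm (bin x) between side rails 14 mm high; a low stop at the upper end.
- chute_drop (a point): Point on the middle of the chute's running surface, 115 mm up the slope from the rim: a good place to lay the second roller (its axis then 20 mm above the surface, along bin x). Axes as the bin's (not tilted).
- lid (a joint): Lid angle, rad: 0 shut, 0.70 fully raised (lever on its firm stop; the force then climbs steeply). The lever is part of the lid: pressing it down raises the lid's +y end. Weight and a spring shut it: holding it up takes 5 to 11 N on the pad (lid weight differs from run to run). Nothing latches it and little damps it: let go of when raised, it slams.
- lid_flap (a point): Middle of the outer (bin +y) face of the upright flap on the lid's +y end, 100 mm wide, 36 mm high; at bin (0, 77, 117) mm when shut, moves with the lid. Waiting rollers lean on it; once it rises they roll in below it.
- lever_pad (a point): Centre of the top of the lever's pad, a dark steel plate 45 (bin x) x 50 mm, 8 mm thick, 105 mm out from the hinge. Lid shut: the lever slopes up 20 deg outwards, pad near z = 141 mm; fully pressed: down 20 deg, pad near 69 mm, almost straight below. The frame turns with the lid (axes as the bin's when shut). Press from above.
- roller_loose: Bare black rubber roller with steel discs on its ends and no handle, lying on the bench. 40 mm diameter, 84 mm long, 110 to 210 g. Origin: its middle, on its axis; x is the roller's axis (y and z turn as it rolls). Rolls easily.
- roller_waiting: A roller like the other, already lying on the chute against the lid's flap, its axis across the chute. Origin and x axis likewise.
- brayer: Bystander: thinner roller in a steel fork with a wooden handle, 210 mm long; origin on the bench below its roller.
- ink_tin: Bystander: closed tin 72 mm across, 55 mm high; origin under its centre.
- jar: Bystander: amber glass jar with a steel cap, 68 mm across, 100 mm high; origin under its centre.
- spatula: Bystander: ink knife with a wooden handle and a flat blade, 190 mm long, lying along its x axis.
- tape_roll: Bystander: roll of paper tape lying flat, 90 mm across, 24 mm high; origin under its centre.
- press_weight: Bystander: dark steel block 80 x 50 x 40 mm; origin under its centre.
- mug: Bystander: blue mug 76 mm across, 90 mm high; origin under its centre.
- lid_hinge (a point): Middle of the hinge axis of lid and lever, bin (0, -75, 100) mm; axes as the bin's when shut, turning with the lid. The lever is 22 mm wide.
Mind the look-alikes: they are no part of the job. What is shaped like the roller_waiting but orange or pink is not meant.

How it is judged:
By the outcome, as a careful person would: the job done as asked, in the order asked, and still so for the second after the job is handed in, with the robot touching nothing.
It also fails if it takes over 58 s, if anything falls off the work surface, if the arm or the gripper's body presses on something with over 40 N, if the wrist force passes 120 N, or if a joint passes its speed limit or range.

## Robot

A 6-joint arm with a two-finger parallel gripper is mounted at the origin on the work surface. World frame = base frame: x ahead of the robot, y to its left, z up, the work surface at z = 0. Lengths are in m, angles in rad, forces in N, time in s.
With the tool pointing down it reaches from about 0.325 to 0.9 m from the base axis. Payload 3.5 kg.
Tool frame: the origin (TCP) lies between the finger pads; the fingertips stand arm.tip_extent ahead of it and the grasp point (between the pads) lies 11 mm behind it (arm.tip_extent is the distance from the TCP to the fingertips, in m); z points along the fingers, y is the line along which they close (so a half turn about z gives the same grasp; the last joint's range is limited). The gripper opens to 85 mm and grips with 20 to 120 N. Pads are 22 mm wide; open, the fingers measure 114 mm over their backs; the gripper's body (76 mm by 85 mm) begins 54 mm behind the grasp point. The pads swing forward as they close: fully open they stand 13 mm farther back than shut.
Start: joints at [1.169, 0.276, -0.026, 1.268, 0, 1.467], TCP at [0.184, 0.597, 0.239] pointing down, gripper open.
Joint ranges: [-3.12, 3.12], [-0.85, 1.88], [-1.08, 1.24], [-1.95, 2.15], [-1.57, 1.53], [-3.14, 3.14]. Speed limits (rad/s): [2.57, 2.57, 3.14, 3.14, 3.14, 3.14].

## Interface

Orientations are given as a 3x3 rotation matrix whose columns are the frame's x, y, z axes.
In Python, from bench import arm, imaging, nets gives the robot as it stands.
- The arm moves only by the tool drive_tool, never from a script. Its argument "steps" is one flat list of numbers, 7 for each row, row after row: the shift along the tool's x, y, z in cm, then the turn, a rotation vector about the tool's x, y, z in degrees, then the opening, from -1 (shut) to 1 (fully open). A call has 1 to 8 rows; each row shifts and turns the commanded pose from where the row before left it, along the tool's axes as they then stand; what a row does not reach is not made up. A row lasts 1/12 s, in which the tool goes at most 41.7 mm and 7.16 degrees, less where a joint would pass 70% of its speed; a pose out of reach is approached as far as the arm can. A call with a gripper value outside its range is refused whole. The fingers move at their own pace and stop on an object; "newtons" is the grip in N (left out, the last holds). Time passes only in rows, so rows that do not move let the fingers close. It gives the time, the measured TCP pose, the force, the opening and the grip force at its end, in the units of the state.
- arm.get_obs(): the state, without advancing time (a new reading comes with each control period).
- imaging.read_camera(name): name is "side" or "top"; returns a dict with "image" (420x560x3 uint8, red, green, blue), "camera_matrix" (3x3 intrinsics, pixels), "R" (3x3) and "t" (3): a world point X has camera coordinates R X + t. Camera axes: x right, y down, z forward; pixel columns grow to the right and rows downward; lengths in m; the calibration is good to about 2 mm. A picture is of the moment at which its call begins. There is no depth.
- arm.job_done(): hands the job in; it is judged then, once.
Trained networks look in a picture, given as the dict that the camera call returned (one of the last four; its "shot" number tells which), for a name from the list of things; names that differ only in an ending like _2 or _b are one class to them, and where a whole thing is asked for, a point or a joint stands for the part that bears it (a point fixed in the world has none). Each returns a list of dicts, best first, with "p" (0 to 1); they miss things now and then, are a little off and sometimes report something else, mostly with a low value. They report only what shows in the picture. A call takes as long as a camera call. They do not tell look-alikes from the thing itself.
- nets.look_for(picture, target): "position" ([column, row] in pixels, amid what is visible of it).
- nets.spot_point(picture, target): "position" ([column, row] in pixels: a listed point, or the origin of a listed thing).
The state is a dict: "time_s": time; "joint_pos": joint angles; "dq": joint speeds; "tau": joint torques, N m; "tcp_pos": TCP position; "tool_rot": TCP orientation; "contact_force": force on the tool from outside, world axes, zero at the start; "wrist_torque": the same for the moment, N m; "grip_width": finger opening in m; "grip_force": force on a finger pad.
Only numpy, scipy, OpenCV 4.12 (cv2) and the standard library are available. Lean on these libraries where they do the work, as an engineer would, in place of code of your own. Each camera call takes 0.05 s, during which the arm holds its last target. There are 200 camera calls.

## Working session

There is one attempt and no reset: what is moved stays moved. The work goes in short steps, Python scripts to look and compute and a tool call to move; the robot and the scene stay as the last step left them, time stands still between calls to the robot, and variables do not carry over. Pictures are saved under pics/ and viewed, at most 10 in all, crops included, and the job is handed in when it is done.

Besides the shell and the picture viewer there is one more tool, called after "Emit:" as name(argument=value, ...) on one line, values as JSON. drive_tool: Moves the arm, as the interface text tells. Its arguments: {"type":"object","properties":{"steps":{"type":"array"},"newtons":{"type":"number"}},"required":["steps"]}

```bash
mkdir -p pics; ls
cat > h.py <<'E'
import numpy as np, cv2, pickle
from bench import arm, imaging, nets
def shoot(tag):
    d={}
    for n in("top","side"):
        d[n]=imaging.read_camera(n); cv2.imwrite(f"pics/{n}_{tag}.png",cv2.cvtColor(d[n]["image"],cv2.COLOR_RGB2BGR))
    return d
def P(c): return np.array(c["camera_matrix"])@np.c_[c["R"],c["t"]]
def proj(c,X): v=P(c)@np.r_[X,1]; return v[:2]/v[2]
def tri(a,pa,b,pb):
    X=cv2.triangulatePoints(P(a),P(b),np.array(pa,float).reshape(2,1),np.array(pb,float).reshape(2,1)).ravel(); return X[:3]/X[3]
def ray(c,p,z):
    R=np.array(c["R"]);o=-R.T@np.array(c["t"]).ravel();d=R.T@np.linalg.inv(c["camera_matrix"])@np.r_[p,1]
    return o+d*(z-o[2])/d[2]
E
python3 - <<'E'
from h import *
d=shoot("0")
pickle.dump(d,open("d0.pkl","wb"))
print(arm.tip_extent,{k:np.round(v,3).tolist() for k,v in arm.get_obs().items()})
for n in d: print(n,"cam",np.round(-np.array(d[n]["R"]).T@np.array(d[n]["t"]).ravel(),3))
for t in ["bin","chute_foot","chute_drop","lid_flap","lever_pad","lid_hinge","roller_loose","roller_waiting","brayer","jar","mug","ink_tin","press_weight","tape_roll","spatula"]:
    for n in d:
        print(t,n,[(np.round(r["position"]).astype(int).tolist(),round(r["p"],2)) for r in nets.spot_point(d[n],t)[:5]])
im=np.hstack([d["top"]["image"],d["side"]["image"]])
E
```

```text
pics
0.008 {'time_s': 0.1, 'joint_pos': [1.169, 0.277, -0.028, 1.268, 0.0, 1.467], 'dq': [-0.001, -0.002, 0.004, 0.001, -0.001, -0.001], 'tau': [0.0, -44.671, 29.613, 0.008, -0.0, -0.0], 'tcp_pos': [0.184, 0.597, 0.238], 'tool_rot': [[-0.956, 0.294, -0.001], [0.294, 0.956, -0.002], [0.0, -0.002, -1.0]], 'contact_force': [0.421, 0.066, 0.155], 'wrist_torque': [0.057, 0.038, -0.003], 'grip_force': 0.0, 'grip_width': 0.085}
top cam [ 0.341 -0.127  1.116]
side cam [ 0.179 -1.011  1.124]
bin top [([204, 209], 0.93)]
bin side [([253, 184], 0.93)]
chute_foot top [([172, 192], 0.68)]
chute_foot side [([252, 148], 0.95), ([308, 183], 0.28)]
chute_drop top [([127, 181], 0.66)]
chute_drop side [([221, 247], 0.71), ([245, 122], 0.63)]
lid_flap top [([168, 190], 0.9)]
lid_flap side [([252, 144], 0.78), ([349, 235], 0.62)]
lever_pad top [([258, 216], 0.87)]
lever_pad side [([259, 190], 0.96), ([249, 144], 0.37), ([347, 324], 0.25)]
lid_hinge top [([224, 207], 0.84)]
lid_hinge side [([348, 321], 0.17)]
roller_loose top [([353, 245], 0.74), ([366, 152], 0.41)]
roller_loose side [([271, 276], 0.87), ([251, 185], 0.63)]
roller_waiting top [([158, 272], 0.79), ([159, 193], 0.67), ([125, 238], 0.62)]
roller_waiting side [([210, 152], 0.75), ([195, 174], 0.75), ([249, 137], 0.67), ([255, 186], 0.41)]
brayer top [([426, 200], 0.81)]
brayer side [([347, 323], 0.77)]
jar top [([207, 211], 0.65), ([328, 142], 0.58)]
jar side [([348, 234], 0.6)]
mug top [([440, 275], 0.75)]
mug side [([220, 245], 0.65), ([276, 360], 0.59), ([257, 173], 0.52)]
ink_tin top [([286, 277], 0.88), ([170, 194], 0.2)]
ink_tin side [([221, 246], 0.63)]
press_weight top [([232, 144], 0.79)]
press_weight side [([310, 178], 0.82)]
tape_roll top []
tape_roll side [([360, 266], 0.91)]
spatula top [([213, 275], 0.75)]
spatula side [([203, 205], 0.53)]
```

View pics/top_0.png

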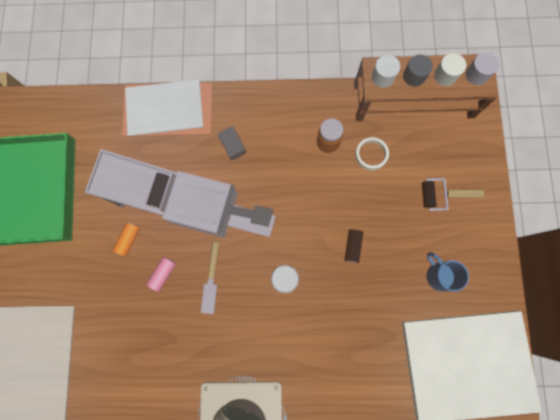

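View pics/side_0.png

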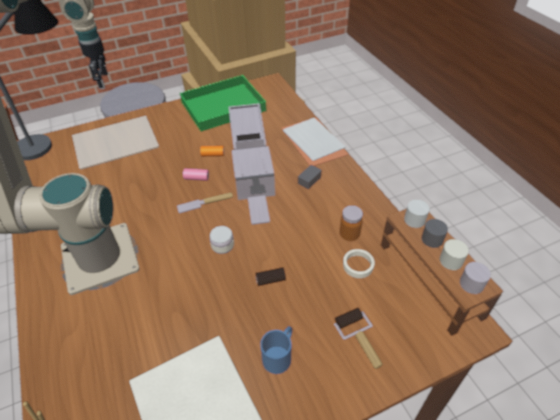

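Top view: the bin is around (200,205). Its chute runs left with the black waiting roller at (158,190), and the lever pad is at (262,215). There are four candidates for the loose roller:
- Black at top (353,245) / side (271,276): bare black with no handle, so it fits.
- Orange at (126,239) and pink at (161,274): look-alikes.
- Black in a fork at (430,194): the brayer.

Next I'll measure positions and take one confirming crop.

```bash
cat > m.py <<'E'
from h import *
from scipy.optimize import least_squares
d=pickle.load(open("d0.pkl","rb")); T,S=d["top"],d["side"]
for n,(c0,r0) in dict(top=(353,245),side=(271,276)).items():
    im=d[n]["image"]; m=np.zeros(im.shape[:2],np.uint8); m[r0-25:r0+26,c0-25:c0+26]=(im[r0-25:r0+26,c0-25:c0+26].max(2)<62)
    k,l,s,ce=cv2.connectedComponentsWithStats(m); i=1+np.argmax(s[1:,4]); ys,xs=np.where(l==i)
    rect=cv2.minAreaRect(np.c_[xs,ys].astype(np.float32)); b=cv2.boxPoints(rect)
    print(n,rect)
    e=sorted([(np.linalg.norm(b[j]-b[(j+1)%4]),j) for j in range(4)])[:2]
    e=[(b[j]+b[(j+1)%4])/2 for _,j in e]; g=[ray(d[n],p,0.02) for p in e]
    print(" ends",np.round(g,4).tolist(),"mid",np.round((g[0]+g[1])/2,4),"len",np.linalg.norm(g[0]-g[1]),"yaw",np.degrees(np.arctan2(*(g[1]-g[0])[[1,0]])))
a=np.radians(15); s=np.sin;c=np.cos
pts={"bin":(0,0,0),"chute_foot":(0,.075,.095),"chute_drop":(0,.075+.115*c(a),.095+.115*s(a)),"lid_flap":(0,.077,.117),"lever_pad":(0,-.075-.105*c(.349),.141),"lid_hinge":(0,-.075,.1)}
obs=[]
for t in pts:
    for n in d:
        r=[q for q in nets.spot_point(d[n],t)] if False else None
det={"bin":[(204,209),(253,184)],"chute_foot":[(172,192),(252,148)],"chute_drop":[(127,181),(245,122)],"lid_flap":[(168,190),(252,144)],"lever_pad":[(258,216),(259,190)],"lid_hinge":[(224,207),None]}
def W(q,X): return np.array([q[0]+c(q[2])*X[0]-s(q[2])*X[1],q[1]+s(q[2])*X[0]+c(q[2])*X[1],X[2]])
def f(q): return np.concatenate([proj(d[n],W(q,pts[t]))-p for t in det for n,p in zip(("top","side"),det[t]) if p])
q=least_squares(f,[.5,.1,-.2],loss="soft_l1").x
print("bin",q[:2],np.degrees(q[2])); print(np.round(f(q).reshape(-1,2),1).tolist())
np.save("bin.npy",q)
for t in pts: print(t,np.round(W(q,pts[t]),4))
# overlay check
im=T["image"].copy(); L=lambda *X:[tuple(np.round(proj(T,W(q,x))*8).astype(int).tolist()) for x in X]
def poly(im,cam,Xs,col):
    p=np.array([proj(cam,W(q,x)) for x in Xs]); return p
outs=[]
for cam,ctr,box in ((T,None,(70,130,300,250)),(S,None,(190,90,300,240))):
    x0,y0,x1,y1=box; k=2 if cam is S else 2; k=4 if cam is S else 3
    im=cv2.resize(cam["image"][y0:y1,x0:x1],None,fx=k,fy=k,interpolation=cv2.INTER_CUBIC)
    u,v=.065,.075; y2=.075+.19*c(a); z2=.095+.19*s(a)
    for Xs,col in (([(-u,-v,.095),(u,-v,.095),(u,v,.095),(-u,v,.095)],(255,0,0)),([(-.052,v,.095),(.052,v,.095),(.052,y2,z2),(-.052,y2,z2)],(0,255,0)),([(-.0225,-.075-.08*c(.349),.133),(.0225,-.075-.08*c(.349),.133),(.0225,-.075-.13*c(.349),.150),(-.0225,-.075-.13*c(.349),.150)],(255,255,0))):
        p=(np.array([proj(cam,W(q,x)) for x in Xs])+.5-[x0,y0])*k
        cv2.polylines(im,[p.round().astype(np.int32)],True,col,1)
    outs.append(im)
crop=cv2.resize(T["image"][225:265,333:373],(300,300),interpolation=cv2.INTER_CUBIC)
can=np.zeros((600,800,3),np.uint8)
o=cv2.resize(outs[0],(440,230)) if False else outs[0]
h=cv2.resize(o,(440,int(440*o.shape[0]/o.shape[1]))); can[:h.shape[0],:440]=h
h=cv2.resize(outs[1],(360,int(360*outs[1].shape[0]/outs[1].shape[1])))[:600]; can[:h.shape[0],440:]=h
can[300:600,:300]=crop
cv2.imwrite("pics/ov0.png",can[:,:,::-1])
E
python3 m.py
```

```text
Traceback (most recent call last):
  File "m.py", line 6, in <module>
    k,l,s,ce=cv2.connectedComponentsWithStats(m); i=1+np.argmax(s[1:,4]); ys,xs=np.where(l==i)
                                                      ~~~~~~~~~^^^^^^^^^
ValueError: attempt to get argmax of an empty sequence
```

```bash
python3 - <<'E'
from h import *
d=pickle.load(open("d0.pkl","rb"))
print(d["top"]["image"][245,335:375].max(1), d["side"]["image"][276,250:292].max(1), d["side"]["image"].dtype)
E
sed -i 's/\.max(2)<62)/[:,:,0]<60)/' m.py; python3 m.py
```

```text
[163 163 162 162 162 162 162 162 161 158 147 116  78  65  66  67  69  70
  69  69  69  70  68  69  70  83 119 150 158 158 159 159 158 159 159 159
 159 159 159 159] [151 150 152 155 151 133  98  71  61  59  59  62  59  61  64  62  62  59
  60  60  61  59  59  59  61  59  61  62  62  62  60  60  61  61  71 106
 143 158 159 157 156 155] uint8Traceback (most recent call last):
  File "m.py", line 6, in <module>
    k,l,s,ce=cv2.connectedComponentsWithStats(m); i=1+np.argmax(s[1:,4]); ys,xs=np.where(l==i)
                                                      ~~~~~~~~~^^^^^^^^^
    return _wrapfunc(a, 'argmax', axis=axis, out=out, **kwds)
    return bound(*args, **kwds)
ValueError: attempt to get argmax of an empty sequence
```

```bash
sed -i 's/\[:,:,0\]<60)/.max(2)<112)/' m.py; python3 m.py
```

```text
top ((353.4399719238281, 245.41998291015625), (14.566399574279785, 31.819807052612305), 8.13010311126709)
 ends [[0.4899, -0.3124, 0.02], [0.4056, -0.2962, 0.02]] mid [ 0.4478 -0.3043  0.02  ] len 0.08587245580806112 yaw 169.08342915501007
side ((270.4615173339844, 276.3077087402344), (13.335896492004395, 28.63295555114746), 78.69007110595703)
 ends [[0.4072, -0.2958, 0.02], [0.4892, -0.313, 0.02]] mid [ 0.4482 -0.3044  0.02  ] len 0.08379562639353377 yaw -11.84728562117815
bin [0.56307674 0.10070254] -16.717505645343547
[[1.4, -1.5], [1.5, -1.4], [-1.3, 0.9], [-1.2, 0.8], [-0.8, -2.2], [2.4, 1.2], [-0.5, 0.7], [-1.7, -0.5], [3.5, -0.8], [-1.7, -1.8], [1.5, 0.8]]
bin [0.5631 0.1007 0.    ]
chute_foot [0.5847 0.1725 0.095 ]
chute_drop [0.6166 0.2789 0.1248]
lid_flap [0.5852 0.1744 0.117 ]
lever_pad [ 0.5131 -0.0656  0.141 ]
lid_hinge [0.5415 0.0289 0.1   ]
```

View pics/ov0.png

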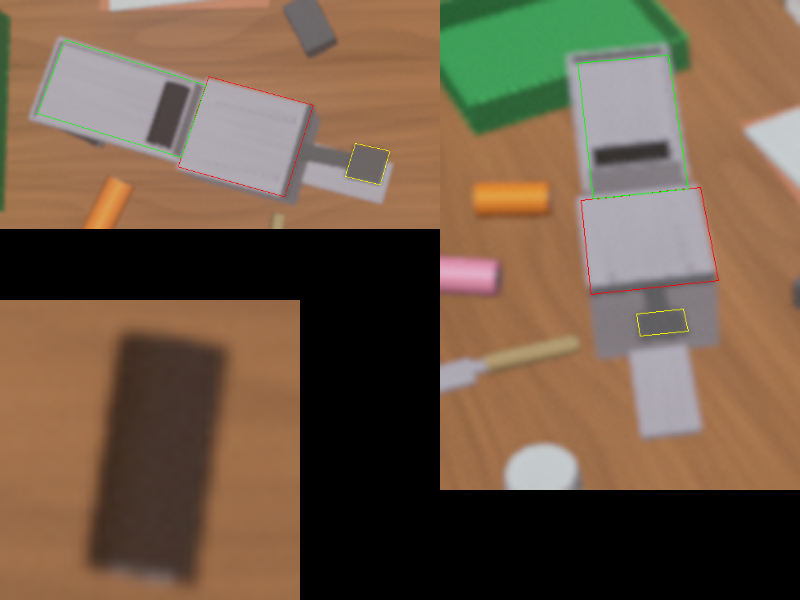

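The overlay fits: the bin outline matches, and the crop at top (353,245) shows a plain black roller with steel ends and no handle. That is the right one. I'll move toward it by way of (0.45, 0.15).

Emit:
drive_tool(steps=[-3, -2.7, 0, 0, 0, 0, 1, -3, -2.7, 0, 0, 0, 0, 1, -3, -2.7, 0, 0, 0, 0, 1, -3, -2.7, 0, 0, 0, 0, 1, -3, -2.7, 0, 0, 0, 0, 1, -3, -2.7, 0, 0, 0, 0, 1, -3, -2.7, 0, 0, 0, 0, 1, -3, -2.7, 0, 0, 0, 0, 1], newtons=40)

```text
time_s: 2.27
tcp_pos: [0.3504, 0.3186, 0.2396]
tool_rot: [[-0.956, 0.294, 0.001], [0.294, 0.956, 0.0], [-0.001, 0.001, -1.0]]
contact_force: [1.1, 1.0, 0.5]
grip_width: 0.085
grip_force: 0.0
```

```bash
cat > go.py <<'E'
# shift/turn (tool axes, cm/deg) from measured pose to target TCP pose: x y z yaw_of_tool_y(deg) tilt about bin-like x
import sys; from h import *; from scipy.spatial.transform import Rotation as Ro
x,y,z,yaw,tilt=map(float,sys.argv[1:6])
o=arm.get_obs(); R=np.array(o["tool_rot"]); p=np.array(o["tcp_pos"])
# tool y along yaw; z down; x = y cross z
yy=np.array([np.cos(np.radians(yaw)),np.sin(np.radians(yaw)),0]); zz=np.array([0,0,-1.]); Rt=np.c_[np.cross(yy,zz),yy,zz]
Rt=Rt@Ro.from_euler("x",tilt,degrees=True).as_matrix()
print("pos",p.round(4),"t",o["time_s"],"F",np.round(o["contact_force"],1),"w",round(o["grip_width"],4))
print("shift cm",(R.T@(np.array([x,y,z])-p)*100).round(2),"turn deg",np.degrees(Ro.from_matrix(R.T@Rt).as_rotvec()).round(2))
E
python3 go.py 0.45 0.15 0.25 72.9 0
```

```text
pos [0.3504 0.3186 0.2396] t 2.2667 F [1.1 1.  0.5] w 0.085
shift cm [-14.48 -13.18  -1.04] turn deg [0.04 0.03 0.01]
```

Emit:
drive_tool(steps=[-3, -2.7, 0, 0, 0, 0, 1, -3, -2.7, 0, 0, 0, 0, 1, -3, -2.7, 0, 0, 0, 0, 1, -2.8, -2.8, 0, 0, 0, -3, 1, -2, -3.5, 0, 0, 0, -3, 1, -1.2, -3.9, 0, 0, 0, 0, 1, -1.2, -3.9, 0, 0, 0, 0, 1, -1.2, -3.9, 0, 0, 0, 0, 1])

```text
time_s: 2.93
tcp_pos: [0.4541, 0.0188, 0.2396]
tool_rot: [[-0.981, 0.193, 0.001], [0.193, 0.981, -0.0], [-0.001, 0.0, -1.0]]
contact_force: [1.1, -0.3, -1.3]
grip_width: 0.0855
grip_force: 0.0
```

```bash
python3 go.py 0.448 -0.3044 0.15 78.6 0
```

```text
pos [0.4541 0.0188 0.2396] t 2.9333 F [ 1.1 -0.3 -1.3] w 0.0855
shift cm [ -5.62 -31.83   8.96] turn deg [0.01 0.05 0.29]
```

Emit:
drive_tool(steps=[-0.7, -3.95, 0.9, 0, 0, 0, 1, -0.7, -3.95, 0.9, 0, 0, 0, 1, -0.7, -3.95, 0.9, 0, 0, 0, 1, -0.7, -3.95, 0.9, 0, 0, 0, 1, -0.7, -3.95, 0.9, 0, 0, 0, 1, -0.7, -3.95, 0.9, 0, 0, 0, 1, -0.7, -3.95, 0.9, 0, 0, 0, 1, -0.7, -3.95, 0.9, 0, 0, 0, 1])

```text
time_s: 3.6
tcp_pos: [0.4477, -0.3023, 0.1671]
tool_rot: [[-0.981, 0.193, 0.001], [0.193, 0.981, -0.0], [-0.001, -0.0, -1.0]]
contact_force: [1.2, 0.5, -0.6]
grip_width: 0.0853
grip_force: 0.0
```

```bash
python3 go.py 0.448 -0.3044 0.014 78.6 0
```

```text
pos [ 0.4477 -0.3023  0.1671] t 3.6 F [ 1.2  0.5 -0.6] w 0.0853
shift cm [-0.06 -0.2  15.31] turn deg [-0.01  0.04  0.26]
```

Emit:
drive_tool(steps=[0, -0.2, 3.5, 0, 0, 0, 0.6, 0, 0, 3.5, 0, 0, 0, 0.6, 0, 0, 3.5, 0, 0, 0, 0.6, 0, 0, 2, 0, 0, 0, 0.6, 0, 0, 1.5, 0, 0, 0, 0.6, 0, 0, 1, 0, 0, 0, 0.6, 0, 0, 0.3, 0, 0, 0, 0.6, 0, 0, 0, 0, 0, 0, 0.5])

```text
time_s: 4.27
tcp_pos: [0.4475, -0.3019, 0.0139]
tool_rot: [[-0.981, 0.193, -0.001], [0.193, 0.981, 0.001], [0.001, 0.0, -1.0]]
contact_force: [-0.3, 0.2, -0.0]
grip_width: 0.0639
grip_force: 0.0
```

Emit:
drive_tool(steps=[0, -0.2, 0, 0, 0, 0, 0, 0, 0, 0, 0, 0, 0, -0.3, 0, 0, 0, 0, 0, 0, -0.6, 0, 0, 0, 0, 0, 0, -0.6, 0, 0, 0, 0, 0, 0, -0.6, 0, 0, 0, 0, 0, 0, -0.6, 0, 0, 0, 0, 0, 0, -0.6], newtons=40)

```text
time_s: 4.85
tcp_pos: [0.4486, -0.3052, 0.0159]
tool_rot: [[-0.981, 0.193, 0.003], [0.193, 0.981, -0.002], [-0.003, -0.002, -1.0]]
contact_force: [0.2, -1.2, 6.8]
grip_width: 0.0386
grip_force: 40.4
```

Emit:
drive_tool(steps=[0, 0, -0.5, 0, 0, 0, -0.6, 0, 0, -2, 0, 0, 0, -0.6, 0, 0, -3.5, 0, 0, 0, -0.6, 0, 0, -3.5, 0, 0, 0, -0.6, 0, 0, -3.5, 0, 0, 0, -0.6, 0, 0, -3.5, 0, 0, 0, -0.6, 0, 0, -3.5, 0, 0, 0, -0.6, 0, 0, -3.5, 0, 0, 0, -0.6])

```text
time_s: 5.52
tcp_pos: [0.4465, -0.3033, 0.2509]
tool_rot: [[-0.981, 0.193, -0.001], [0.193, 0.981, 0.001], [0.001, 0.001, -1.0]]
contact_force: [0.9, -0.6, -0.3]
grip_width: 0.0388
grip_force: 40.5
```

```bash
python3 - <<'E'
import numpy as np
q=np.load("bin.npy"); a=np.radians(15); n=np.array([0,-np.sin(a),np.cos(a)]); u=np.array([0,np.cos(a),np.sin(a)])
for up in (.115,):
  for h in (.020,.024,.05,.09):   # axis above surface; TCP 9mm beyond axis along -n (as gripped: TCP z .0145, axis .020 -> ~6 mm)
    X=np.array([0,.075,.095])+up*u+(h-.006)*n
    c,s=np.cos(q[2]),np.sin(q[2]); print(up,h,np.round([q[0]+c*X[0]-s*X[1],q[1]+s*X[0]+c*X[1],X[2]],4))
E
python3 go.py 0.61 0.2597 0.25 73.3 15; python3 go.py 0.61 0.2597 0.25 73.3 -15; python3 -c "
from h import *
shoot('1')"
```

```text
0.115 0.02 [0.6156 0.2754 0.1383]
0.115 0.024 [0.6153 0.2745 0.1422]
0.115 0.05 [0.6133 0.268  0.1673]
0.115 0.09 [0.6103 0.2581 0.2059]
pos [ 0.4465 -0.3033  0.2509] t 5.5167 F [ 0.9 -0.6 -0.3] w 0.0388
shift cm [-5.19 58.39  0.11] turn deg [15.02  0.68  5.56]
pos [ 0.4465 -0.3033  0.2509] t 5.5167 F [ 0.9 -0.6 -0.3] w 0.0388
shift cm [-5.19 58.39  0.11] turn deg [-14.96  -0.78   5.55]
```

View pics/side_1.png

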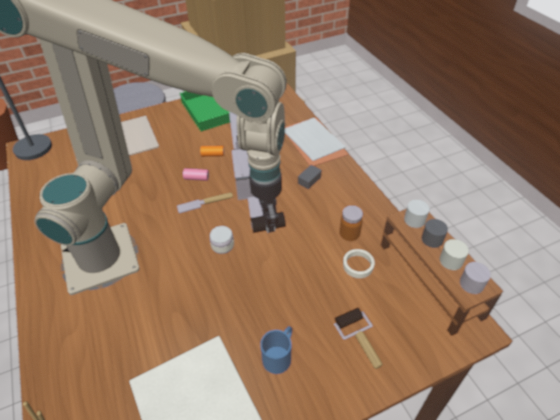

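The side view shows the roller gripped crosswise at (270,218) with the bystanders undisturbed. Next I carry it to above the chute.

Emit:
drive_tool(steps=[-0.3, 3.9, 0, 0, 0, 1.85, -0.6, -0.3, 3.9, 0, 0, 0, 1.85, -0.6, -0.3, 3.9, 0, 0, 0, 1.85, -0.6, -0.3, 3.9, 0, 0, 0, 0, -0.6, -0.3, 3.9, 0, 0, 0, 0, -0.6, -0.3, 3.9, 0, 0, 0, 0, -0.6, -0.3, 3.9, 0, 0, 0, 0, -0.6, -0.3, 3.9, 0, 0, 0, 0, -0.6])

```text
time_s: 6.28
tcp_pos: [0.5519, -0.0075, 0.2481]
tool_rot: [[-0.958, 0.287, -0.002], [0.287, 0.958, 0.0], [0.002, -0.0, -1.0]]
contact_force: [0.8, -1.1, -1.2]
grip_width: 0.0387
grip_force: 40.6
```

```bash
python3 go.py 0.6103 0.2581 0.22 73.3 -15
```

```text
pos [ 0.5519 -0.0075  0.2481] t 6.2833 F [ 0.8 -1.1 -1.2] w 0.0387
shift cm [ 2.01 27.12  2.8 ] turn deg [-15.02  -0.13   0.02]
```

Emit:
drive_tool(steps=[0.3, 3.9, 0, 0, 0, 0, -0.6, 0.3, 3.9, 0, 0, 0, 0, -0.6, 0.3, 3.9, 0, 0, 0, 0, -0.6, 0.3, 3.9, 0, 0, 0, 0, -0.6, 0.3, 3.9, 0, 0, 0, 0, -0.6, 0.3, 3.5, 0, -5, 0, 0, -0.6, 0.2, 2.5, 0, -5, 0, 0, -0.6, 0, 0, 0, -5, 0, 0, -0.6])

```text
time_s: 6.95
tcp_pos: [0.6068, 0.2455, 0.2509]
tool_rot: [[-0.96, 0.271, 0.074], [0.281, 0.926, 0.254], [0.0, 0.265, -0.964]]
contact_force: [-0.1, -1.3, -1.8]
grip_width: 0.0386
grip_force: 40.8
```

```bash
python3 go.py 0.6153 0.2745 0.1422 73.3 -15
```

```text
pos [0.6068 0.2455 0.2509] t 6.95 F [-0.1 -1.3 -1.8] w 0.0386
shift cm [-0.    0.03 11.28] turn deg [ 0.34 -0.12  0.38]
```

Emit:
drive_tool(steps=[0, 0, 3, 0, 0, 0, -0.6, 0, 0, 3, 0, 0, 0, -0.6, 0, 0, 2, 0, 0, 0, -0.6, 0, 0, 1.5, 0, 0, 0, -0.6, 0, 0, 0.8, 0, 0, 0, -0.6, 0, 0, 0.4, 0, 0, 0, -0.6, 0, 0, 0.2, 0, 0, 0, -0.6, 0, 0, 0, 0, 0, 0, -0.6])

```text
time_s: 7.62
tcp_pos: [0.6148, 0.2674, 0.1464]
tool_rot: [[-0.958, 0.277, 0.074], [0.287, 0.925, 0.248], [-0.0, 0.259, -0.966]]
contact_force: [0.3, 1.4, -1.0]
grip_width: 0.0389
grip_force: 40.8
```

```bash
python3 go.py 0.6156 0.2754 0.1383 73.3 -15;python3 -c "
from h import *
d=shoot('2')
a=cv2.resize(d['top']['image'][130:250,60:260],None,fx=2.5,fy=2.5,interpolation=2); b=cv2.resize(d['side']['image'][70:220,190:320],None,fx=2.2,fy=2.2,interpolation=2)
c=np.zeros((max(a.shape[0],b.shape[0]),a.shape[1]+b.shape[1],3),np.uint8); c[:a.shape[0],:a.shape[1]]=a; c[:b.shape[0],a.shape[1]:]=b
cv2.imwrite('pics/c2.png',c[:,:,::-1])"
```

```text
pos [0.6148 0.2674 0.1464] t 7.6167 F [ 0.3  1.4 -1. ] w 0.0389
shift cm [0.15 0.56 0.98] turn deg [0.   0.   0.03]
```

View pics/c2.png

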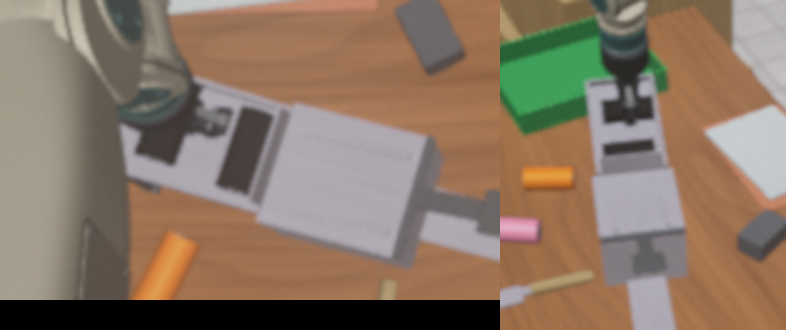

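The crop shows the held roller parallel to the waiting one and between the rails (side crop rows 110 and 148). I'll lower it gently until it touches.

Emit:
drive_tool(steps=[0, 0.3, 0.3, 0, 0, 0, -0.6, 0, 0, 0.2, 0, 0, 0, -0.6, 0, 0, 0.2, 0, 0, 0, -0.6, 0, 0, 0, 0, 0, 0, -0.6])

```text
time_s: 8.05
tcp_pos: [0.6158, 0.2719, 0.1399]
tool_rot: [[-0.958, 0.277, 0.074], [0.287, 0.925, 0.248], [0.0, 0.259, -0.966]]
contact_force: [-0.7, -0.2, -1.5]
grip_width: 0.0387
grip_force: 40.8
```

Emit:
drive_tool(steps=[0, 0, 0.15, 0, 0, 0, -0.6, 0, 0, 0.1, 0, 0, 0, -0.6, 0, 0, 0, 0, 0, 0, -0.6])

```text
time_s: 8.3
tcp_pos: [0.6161, 0.2722, 0.1393]
tool_rot: [[-0.958, 0.277, 0.074], [0.287, 0.925, 0.248], [-0.0, 0.259, -0.966]]
contact_force: [-3.5, -1.8, 5.4]
grip_width: 0.0388
grip_force: 41.7
```

Emit:
drive_tool(steps=[0, 0, 0, 0, 0, 0, 0.02, 0, 0, 0, 0, 0, 0, 0.1, 0, 0, 0, 0, 0, 0, 0.2, 0, 0, 0, 0, 0, 0, 0.2, 0, 0, 0, 0, 0, 0, 0.2])

```text
time_s: 8.72
tcp_pos: [0.6163, 0.2725, 0.1376]
tool_rot: [[-0.958, 0.277, 0.074], [0.287, 0.925, 0.248], [-0.0, 0.259, -0.966]]
contact_force: [0.5, -0.5, -0.5]
grip_width: 0.051
grip_force: 0.2
```

Emit:
drive_tool(steps=[0, -0.3, 0, 0, 0, 0, 0.2, 0, -0.4, 0, 0, 0, 0, 0.2, 0, -0.4, 0, 0, 0, 0, 0.2, 0, -0.4, 0, 0, 0, 0, 0.2, 0, -0.4, 0, 0, 0, 0, 0.2, 0, -0.2, 0, 0, 0, 0, 0.2, 0, 0, 0, 0, 0, 0, 0.2])

```text
time_s: 9.3
tcp_pos: [0.61, 0.2523, 0.1321]
tool_rot: [[-0.958, 0.278, 0.074], [0.288, 0.925, 0.247], [0.001, 0.258, -0.966]]
contact_force: [-1.0, -0.7, 0.9]
grip_width: 0.0512
grip_force: 0.4
```

Lifting off along the slope normal.

Emit:
drive_tool(steps=[0, 0, -1, 0, 0, 0, 0.2, 0, 0, -2, 0, 0, 0, 0.2, 0, 0, -3, 0, 0, 0, 0.2, 0, 0, -3.5, 0, 0, 0, 0.2, 0, 0, -3.5, 0, 0, 0, 0, 0, 0, -2, 5, 0, 0, -0.5, 0, 0, 0, 5, 0, 0, -1, 0, 0, 0, 5, 0, 0, -1])

```text
time_s: 9.97
tcp_pos: [0.6011, 0.2154, 0.2824]
tool_rot: [[-0.958, 0.288, 0.007], [0.288, 0.958, -0.002], [-0.007, 0.0, -1.0]]
contact_force: [-0.1, -0.2, -0.5]
grip_width: 0.007
grip_force: 0.0
```

```bash
python3 go.py 0.5131 -0.0656 0.26 73.3 0;python3 -c "
from h import *
d=shoot('3')
a=cv2.resize(d['top']['image'][130:250,60:260],None,fx=2.5,fy=2.5,interpolation=2); b=cv2.resize(d['side']['image'][70:220,190:320],None,fx=2.2,fy=2.2,interpolation=2)
c=np.zeros((max(a.shape[0],b.shape[0]),a.shape[1]+b.shape[1],3),np.uint8); c[:a.shape[0],:a.shape[1]]=a; c[:b.shape[0],a.shape[1]:]=b
cv2.imwrite('pics/c3.png',c[:,:,::-1])"
```

```text
pos [0.6011 0.2154 0.2824] t 9.9667 F [-0.1 -0.2 -0.5] w 0.007
shift cm [  0.34 -29.45   2.22] turn deg [ 0.02  0.41 -0.04]
```

View pics/c3.png

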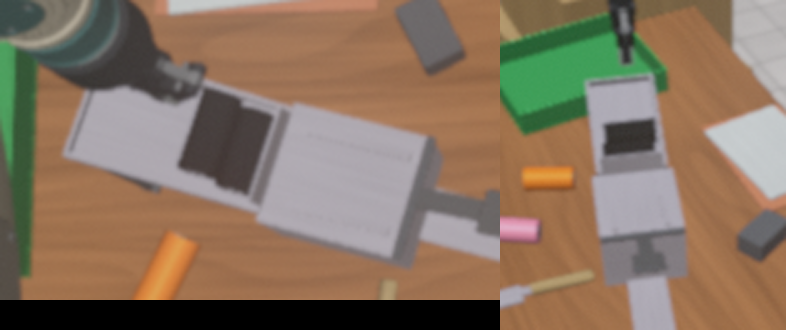

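The crop shows both black rollers lying crosswise side by side against the flap (top crop (210,130) and (245,150)), with the lid shut. Next is the lever, with the fingers closed.

Emit:
drive_tool(steps=[0, -3.9, 0, 0, 0, 0, -1, 0, -3.9, 0, 0, 0, 0, -1, 0.1, -3.9, 0, 0, 0, 0, -1, 0, -3.9, 0, 0, 0, 0, -1, 0.1, -3.9, 0, 0, 0, 0, -1, 0, -3.9, 0, 0, 0, 0, -1, 0, -3.9, 1, 0, 0, 0, -1, 0, -2.2, 1.5, 0, 0, 0, -1])

```text
time_s: 10.73
tcp_pos: [0.5123, -0.0694, 0.2538]
tool_rot: [[-0.957, 0.289, 0.005], [0.289, 0.957, -0.001], [-0.005, 0.001, -1.0]]
contact_force: [0.4, -0.2, -0.7]
grip_width: 0.0001
grip_force: 0.0
```

```bash
python3 go.py 0.5125 -0.0679 0.16 73.3 0
```

```text
pos [ 0.5123 -0.0694  0.2538] t 10.7333 F [ 0.4 -0.2 -0.7] w 0.0001
shift cm [0.07 0.14 9.38] turn deg [ 0.04  0.27 -0.12]
```

Emit:
drive_tool(steps=[0, 0, 3, 0, 0, 0, -1, 0, 0, 3, 0, 0, 0, -1, 0, 0, 2, 0, 0, 0, -1, 0, 0, 0.8, 0, 0, 0, -1, 0, 0, 0.4, 0, 0, 0, -1, 0, 0, 0.3, 0, 0, 0, -1, 0, 0, 0.2, 0, 0, 0, -1, 0, 0, 0, 0, 0, 0, -1])

```text
time_s: 11.4
tcp_pos: [0.5137, -0.0662, 0.1563]
tool_rot: [[-0.958, 0.287, 0.002], [0.287, 0.958, -0.0], [-0.002, 0.0, -1.0]]
contact_force: [0.3, -0.2, -0.5]
grip_width: -0.0001
grip_force: 0.0
```

Emit:
drive_tool(steps=[0, -0.1, 0.4, 0, 0, 0, -1, 0, -0.1, 0.4, 0, 0, 0, -1, 0, 0, 0.5, 0, 0, 0, -1, 0, 0, 0.6, 0, 0, 0, -1, 0, 0, 0.6, 0, 0, 0, -1, 0, 0, 0.6, 0, 0, 0, -1, 0, 0, 0.5, 0, 0, 0, -1, 0, 0, 0, 0, 0, 0, -1])

```text
time_s: 12.07
tcp_pos: [0.5138, -0.0697, 0.1204]
tool_rot: [[-0.958, 0.287, 0.003], [0.287, 0.958, -0.004], [-0.004, -0.003, -1.0]]
contact_force: [-0.0, -3.5, 6.5]
grip_width: 0.0002
grip_force: 2.9
```

Emit:
drive_tool(steps=[0, 0, 0.6, 0, 0, 0, -1, 0, 0, 0.6, 0, 0, 0, -1, 0, 0, 0.6, 0, 0, 0, -1, 0, 0, 0.6, 0, 0, 0, -1, 0, 0, 0.4, 0, 0, 0, -1, 0, 0, 0.2, 0, 0, 0, -1, 0, 0, 0, 0, 0, 0, -1])

```text
time_s: 12.65
tcp_pos: [0.5143, -0.0687, 0.0908]
tool_rot: [[-0.958, 0.287, 0.004], [0.287, 0.958, -0.001], [-0.004, 0.0, -1.0]]
contact_force: [1.0, -1.7, 6.7]
grip_width: 0.0001
grip_force: 3.3
```

Emit:
drive_tool(steps=[0, 0, 0.2, 0, 0, 0, -1, 0, 0, 0.2, 0, 0, 0, -1, 0, 0, 0.1, 0, 0, 0, -1, 0, 0, 0, 0, 0, 0, -1])

```text
time_s: 12.98
tcp_pos: [0.5145, -0.068, 0.0861]
tool_rot: [[-0.958, 0.286, 0.005], [0.286, 0.958, 0.001], [-0.005, 0.002, -1.0]]
contact_force: [0.8, 0.3, 7.1]
grip_width: -0.0001
grip_force: 3.3
```

Emit:
drive_tool(steps=[0, 0, 0.2, 0, 0, 0, -1, 0, 0, 0.1, 0, 0, 0, -1, 0, 0, 0.1, 0, 0, 0, -1, 0, 0, 0, 0, 0, 0, -1])

```text
time_s: 13.32
tcp_pos: [0.5147, -0.0674, 0.0822]
tool_rot: [[-0.958, 0.286, 0.005], [0.286, 0.958, 0.002], [-0.005, 0.004, -1.0]]
contact_force: [0.9, 1.7, 7.7]
grip_width: 0.0
grip_force: 3.2
```

Emit:
drive_tool(steps=[0, 0, 0.1, 0, 0, 0, -1, 0, 0, 0.1, 0, 0, 0, -1, 0, 0, 0, 0, 0, 0, -1])

```text
time_s: 13.57
tcp_pos: [0.5147, -0.0675, 0.0803]
tool_rot: [[-0.958, 0.286, 0.005], [0.286, 0.958, 0.002], [-0.005, 0.003, -1.0]]
contact_force: [0.3, 1.4, 7.3]
grip_width: 0.0001
grip_force: 3.2
```

Emit:
drive_tool(steps=[0, 0, 0.1, 0, 0, 0, -1, 0, 0, 0.1, 0, 0, 0, -1, 0, 0, 0, 0, 0, 0, -1])

```text
time_s: 13.82
tcp_pos: [0.5148, -0.0674, 0.0785]
tool_rot: [[-0.958, 0.286, 0.005], [0.286, 0.958, 0.002], [-0.005, 0.003, -1.0]]
contact_force: [0.6, 1.4, 8.3]
grip_width: -0.0
grip_force: 3.6
```

Emit:
drive_tool(steps=[0, 0, 0.1, 0, 0, 0, -1, 0, 0, 0.1, 0, 0, 0, -1, 0, 0, 0, 0, 0, 0, -1])

```text
time_s: 14.07
tcp_pos: [0.5149, -0.0674, 0.0782]
tool_rot: [[-0.958, 0.286, 0.006], [0.286, 0.958, 0.002], [-0.005, 0.004, -1.0]]
contact_force: [-3.5, 2.4, 19.6]
grip_width: -0.0003
grip_force: 9.1
```

```bash
python3 -c "
from h import *
d=shoot('4')
a=cv2.resize(d['top']['image'][130:250,60:280],None,fx=2,fy=2,interpolation=2); b=cv2.resize(d['side']['image'][70:220,190:320],None,fx=2.5,fy=2.5,interpolation=2)
c=np.zeros((max(a.shape[0],b.shape[0]),a.shape[1]+b.shape[1],3),np.uint8); c[:a.shape[0],:a.shape[1]]=a; c[:b.shape[0],a.shape[1]:]=b
cv2.imwrite('pics/c4.png',c[:,:,::-1])"
```

```text
(no output)
```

View pics/c4.png

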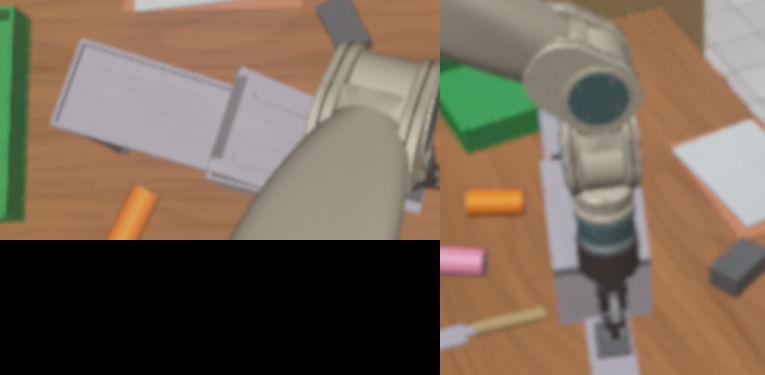

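The chute is empty in the top crop (from (60,80) to (230,120)), so both rollers have gone in. The force jumped from 8 to 20 N, so the lever is on its stop. I'll hold a little longer, then ease up.

Emit:
drive_tool(steps=[0, 0, 0, 0, 0, 0, -1, 0, 0, 0, 0, 0, 0, -1, 0, 0, 0, 0, 0, 0, -1, 0, 0, 0, 0, 0, 0, -1, 0, 0, 0, 0, 0, 0, -1, 0, 0, 0, 0, 0, 0, -1, 0, 0, 0, 0, 0, 0, -1, 0, 0, 0, 0, 0, 0, -1])

```text
time_s: 14.83
tcp_pos: [0.5149, -0.0674, 0.0782]
tool_rot: [[-0.958, 0.286, 0.006], [0.286, 0.958, 0.002], [-0.005, 0.004, -1.0]]
contact_force: [-4.2, 2.8, 19.3]
grip_width: 0.0001
grip_force: 9.0
```

Emit:
drive_tool(steps=[0, 0, -0.2, 0, 0, 0, -1, 0, 0, -0.3, 0, 0, 0, -1, 0, 0, -0.3, 0, 0, 0, -1, 0, 0, -0.4, 0, 0, 0, -1, 0, 0, -0.4, 0, 0, 0, -1, 0, 0, -0.4, 0, 0, 0, -1, 0, 0, -0.4, 0, 0, 0, -1, 0, 0, -0.4, 0, 0, 0, -1])

```text
time_s: 15.5
tcp_pos: [0.5138, -0.0703, 0.1042]
tool_rot: [[-0.958, 0.288, 0.003], [0.288, 0.958, -0.005], [-0.004, -0.004, -1.0]]
contact_force: [-1.5, -5.4, 5.3]
grip_width: 0.0001
grip_force: 3.3
```

Emit:
drive_tool(steps=[0, 0, -0.4, 0, 0, 0, -1, 0, 0, -0.4, 0, 0, 0, -1, 0, 0, -0.4, 0, 0, 0, -1, 0, 0, -0.4, 0, 0, 0, -1, 0, 0, -0.3, 0, 0, 0, -1, 0, 0, -0.3, 0, 0, 0, -1, 0, 0, -0.3, 0, 0, 0, -1, 0, 0, -0.3, 0, 0, 0, -1])

```text
time_s: 16.17
tcp_pos: [0.5144, -0.0678, 0.1322]
tool_rot: [[-0.958, 0.286, 0.005], [0.286, 0.958, 0.001], [-0.005, 0.002, -1.0]]
contact_force: [1.4, 2.8, 4.4]
grip_width: -0.0002
grip_force: 2.6
```

Emit:
drive_tool(steps=[0, 0, -0.2, 0, 0, 0, -1, 0, 0, -0.2, 0, 0, 0, -1, 0, 0, -0.2, 0, 0, 0, -1, 0, 0, -0.2, 0, 0, 0, -1, 0, 0, -0.2, 0, 0, 0, -1, 0, 0, -0.2, 0, 0, 0, -1, 0, 0, -0.2, 0, 0, 0, -1, 0, 0, -0.2, 0, 0, 0, -1])

```text
time_s: 16.83
tcp_pos: [0.5118, -0.0678, 0.1462]
tool_rot: [[-0.958, 0.287, -0.001], [0.287, 0.958, 0.001], [0.001, 0.0, -1.0]]
contact_force: [1.7, 3.9, 3.7]
grip_width: -0.0001
grip_force: 2.4
```

Emit:
drive_tool(steps=[0, 0, -0.2, 0, 0, 0, -1, 0, 0, -0.1, 0, 0, 0, -1, 0, 0, -0.1, 0, 0, 0, -1, 0, 0, -0.1, 0, 0, 0, -1, 0, 0, -0.2, 0, 0, 0, -1, 0, 0, -0.2, 0, 0, 0, -1, 0, 0, -0.2, 0, 0, 0, -1, 0, 0, 0, 0, 0, 0, -1])

```text
time_s: 17.5
tcp_pos: [0.5115, -0.0689, 0.1571]
tool_rot: [[-0.958, 0.287, -0.001], [0.287, 0.958, -0.002], [0.001, -0.002, -1.0]]
contact_force: [0.3, 0.4, -0.0]
grip_width: 0.0
grip_force: 0.0
```

The lid has shut gently and there is no contact. I'll rise clear and check.

Emit:
drive_tool(steps=[0, 0, -1, 0, 0, 0, -1, 0, 0, -3, 0, 0, 0, -1, 0, 0, -3.5, 0, 0, 0, -1, 0, -3, -2.5, 0, 0, 0, -1, 0, -3.9, 0, 0, 0, 0, -1, 0, -3.9, 0, 0, 0, 0, -0.5, 0, -3, 0, 0, 0, 0, 0, 0, 0, 0, 0, 0, 0, 0])

```text
time_s: 18.17
tcp_pos: [0.4714, -0.2051, 0.2582]
tool_rot: [[-0.956, 0.292, -0.0], [0.292, 0.956, -0.004], [-0.001, -0.004, -1.0]]
contact_force: [0.8, -0.4, -0.2]
grip_width: 0.0355
grip_force: 0.0
```

```bash
python3 -c "
from h import *
d=shoot('5')
c=np.hstack([cv2.resize(d[n]['image'],(400,300),interpolation=3) for n in('top','side')])
a=cv2.resize(d['top']['image'][130:250,60:280],(400,218),interpolation=2);b=cv2.resize(d['side']['image'][80:210,170:340],(400,300),interpolation=2)[:218]
cv2.imwrite('pics/c5.png',np.vstack([c,np.hstack([a,b])])[:,:,::-1])"
```

```text
(no output)
```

View pics/c5.png

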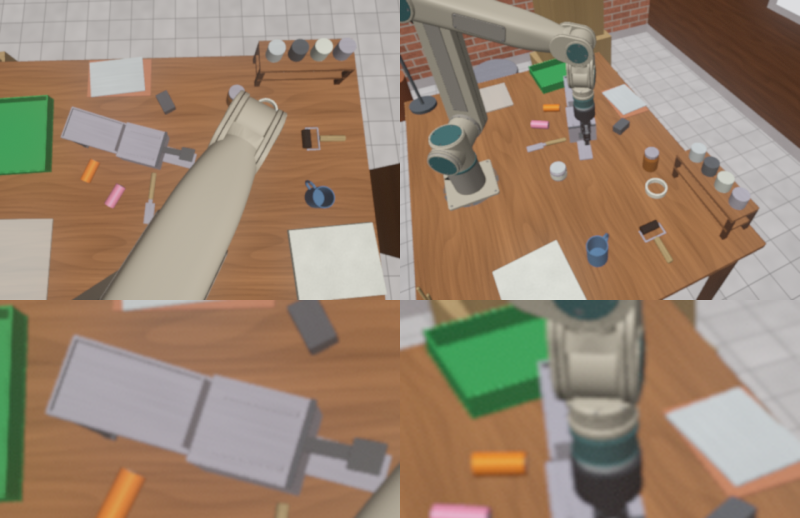

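The picture shows the chute empty, the lid shut flush, the lever pad up at top crop (365,455), and every bystander in its place.

```bash
python3 -c "
from bench import arm
print(arm.job_done())"
```

```text
the job is handed in; nothing more can be done
None
```

I laid the loose roller on the chute and pressed the lever to its stop at about 20 N. The chute emptied, I eased the lid shut, and I handed the job in at about 18 s with the robot touching nothing and no bystander disturbed.

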